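# Find the full milling bottle by weight and lay it on the roller mixer

### The arm

A 7-joint arm with a two-finger parallel gripper is mounted at the origin on a cart in front of the work surface, level with it; the furniture and walls round the work are solid. World frame = base frame: x ahead of the robot, y to its left, z up, the work surface at z = 0. Lengths are in m, angles in rad, forces in N, time in s.
With the tool pointing down it reaches from about 0.4 to 0.85 m from the base axis. Payload 10.4 kg.
Tool frame: the origin (TCP) lies midway between the tips of the shut fingers; the grasp point (between the pads) lies manip.pinch_z behind it (manip.pinch_z is the distance from the TCP to the grasp point, in m); z points along the fingers, y is the direction in which the jaws open and shut (so a half turn about z gives the same grasp; the last joint's range is limited). The gripper opens to 85 mm and grips with 20 to 120 N. Pads are 22 mm wide; open, the fingers measure 114 mm over their backs; the gripper's body (76 mm by 85 mm) begins 54 mm behind the grasp point. The pads swing forward as they close: fully open they stand 13 mm farther back than shut.
Start: joints at [1.214, 0.332, -0.065, 1.46, 0.022, 1.35, -0.088], TCP at [0.205, -0.591, 0.231] pointing down, gripper open.
Joint ranges: [-2.6, 2.6], [-0.5, 2.12], [-1.47, 1.34], [0.16, 2.42], [-1.27, 4.41], [0.06, 2.06], [-2.6, 2.6]. Speed limits (rad/s): [2.22, 2.22, 2.79, 2.79, 3.14, 3.14, 3.14].

### API

Orientations are given as a unit quaternion [x, y, z, w].
In Python, from workcell import manip gives the robot as it stands.
- The arm moves only by the shell command python3 -m handwheel 'ROWS' [FORCE]. ROWS is JSON, a list that holds one entry, the list of rows, each a list of 7 numbers: the shift along the tool's x, y, z in m, then the turn, a rotation vector about the tool's x, y, z in rad, then the finger opening in m, from 0 to 0.0854. In form: [[[tx, ty, tz, ax, ay, az, claw], ...]]. A call has 1 to 8 rows; each row is the pose to reach, as a shift and turn from the pose commanded when the call began, along the tool's axes at that moment; what a row does not reach only later rows make up. A row lasts 1/8 s, in which the tool goes at most 62.5 mm and 10.7 degrees, less where a joint would pass 70% of its speed; a pose out of reach is approached as far as the arm can. A call with a gripper value outside its range is refused whole. The fingers move at their own pace and stop on an object; FORCE is the grip in N (left out, the last holds). Time passes only in rows, so rows that repeat a pose let the fingers close. It gives the time, the measured TCP pose, the force and the opening at its end, in the units of the state.
- manip.get_obs(): the state, without advancing time (a new reading comes with each control period).
- manip.camera(name): name is "side" or "top" or "wrist"; returns the picture (384x512x3 uint8, blue, green, red); there is no depth.
- manip.calibration(name): a dict with "fx", "fy", "cx", "cy" (pixels), "k1" (the pictures are not rectified: a ray, as slopes to the right and down, at radius r is drawn at 1 + k1 r^2 times it, then the intrinsics apply), "view" (4x4, takes a point from world to camera coordinates); the wrist camera has in their place "tool_from_camera" (4x4, takes a point from camera to tool coordinates, whose origin is the TCP and whose axes are the flange's). Camera axes: x right, y up, looking along -z (the intrinsics and any distortion apply to the point x, -y, -z); pixel columns grow to the right and rows downward; lengths in m; the calibration is good to about 2 mm. A picture is of the moment at which its call begins: read the wrist's pose just before it. calibration takes no time and is no camera call.
- manip.hand_in(): hands the job in, once; it reports no verdict.
The state is a dict: "clock": time; "joint_pos": joint angles; "joint_velocities": joint speeds; "tau": joint torques, N m; "position": TCP position; "ee_rot": TCP orientation; "ft_force": force on the tool from outside, world axes, zero at the start; "torque": the same for the moment, N m; "grip_width": opening from 0.0 (shut) to 1.0 (fully open).
Only numpy, scipy, OpenCV 4.12 (cv2) and the standard library are available. Lean on these libraries where they do the work, as an engineer would, in place of code of your own. Each camera call takes 0.05 s, during which the arm holds its last target.

### The job

Three amber bottles that look the same stand in the blue carrier; one is full of milling beads and the other two are empty, so lift them to feel which is the heavy one. Stand the full one upright in the middle of the round black mat and let go of it, then take it again round its body and lay it on its side along the two rollers of the white mixer, in the valley between them, cap either way. The empty bottles must end standing in the carrier; set things down without dropping them, and leave everything else on the bench where it is.

Things in the scene. Friction and masses are not known exactly. Their poses are not given: they have to be found in the camera images.
- carrier: blue open bottle carrier, fixed, 62 mm (x) by 188 mm (y): three 54 mm cells in a row along its y, centres at y = -58, 0, +58 mm, a bottle in each. Walls and dividers 42 mm high, end panels 92 mm, cell floor 4 mm up. Origin: centre of its underside, z up. Bottles are 10 mm apart: room for fingers is on its long (+x, -x) sides, above the walls
- mat: round black rubber set-down mat with a grey ring, 100 mm across, 4 mm thick, fixed flat on the bench. Origin: centre of its underside
- mixer: white roller mixer, off, fixed, 100 mm (x) by 180 mm (y). Two locked grey rollers, 22 mm across, 150 mm long, run along its y at x = -18 and +18 mm, axes 45 mm and tops 56 mm up. End blocks (y 75 to 89 mm either way) 58 mm high, base 26 mm. Origin: centre of its underside, z up. A bottle lying between the rollers has its axis along y, 75 mm up
- bottle_a: amber bottle, black screw cap, one of three alike; closed, rigid. Body 48 mm across, straight to about 75 mm up, shoulder to 86, cap 35 mm across from 84 to 100 mm; 100 mm tall. Origin: centre of its underside; +z towards the cap. Empty it weighs about 0.1 kg (0.08 to 0.12), full about 0.5 kg (0.42 to 0.60); exactly one of the three is full, and it may stand in any cell
- bottle_a_mid (a point): point on the axis of bottle_a, 45 mm above its underside (along its +z), about the middle of the body
- bottle_b: amber bottle, black screw cap, one of three alike; closed, rigid. Body 48 mm across, straight to about 75 mm up, shoulder to 86, cap 35 mm across from 84 to 100 mm; 100 mm tall. Origin: centre of its underside; +z towards the cap. Empty it weighs about 0.1 kg (0.08 to 0.12), full about 0.5 kg (0.42 to 0.60); exactly one of the three is full, and it may stand in any cell
- bottle_b_mid (a point): point on the axis of bottle_b, 45 mm above its underside (along its +z), about the middle of the body
- bottle_c: amber bottle, black screw cap, one of three alike; closed, rigid. Body 48 mm across, straight to about 75 mm up, shoulder to 86, cap 35 mm across from 84 to 100 mm; 100 mm tall. Origin: centre of its underside; +z towards the cap. Empty it weighs about 0.1 kg (0.08 to 0.12), full about 0.5 kg (0.42 to 0.60); exactly one of the three is full, and it may stand in any cell
- bottle_c_mid (a point): point on the axis of bottle_c, 45 mm above its underside (along its +z), about the middle of the body
- filter: white inline filter disc lying flat, 48 mm across, 46 mm high; loose bystander, to be left where it is. Origin: about the centre of its underside.
- cap: grey carboy screw cap, 64 mm across, 24 mm high; loose bystander, to be left where it is. Origin: about the centre of its underside.
- marker: white marker with black cap, lying, 130 mm long; loose bystander, to be left where it is. Origin: about the centre of its underside.
- scissors: orange-handled scissors lying flat, 199 mm long; loose bystander, to be left where it is. Origin: about the centre of its underside.
- spanner: small steel spanner lying flat, 158 mm long; loose bystander, to be left where it is. Origin: about the centre of its underside.
- torch: black torch lying, 112 mm long, 37 mm high; loose bystander, to be left where it is. Origin: about the centre of its underside.
Mind the look-alikes: they are no part of the job. Leave any pink or yellow look-alike of the bottle_b alone.

How it is judged:
On the way:
1. the full bottle stands upright on the round mat (its centre within 30 mm of the mat's), let go of (((contact force between bottle_a and mat above 3 N and angle between bottle_a's own z axis and vertical below 0.1 rad and horizontal distance between bottle_a and mat below 0.03 m and linear speed of bottle_a below 0.03 m/s and contact force between the fingers and bottle_a below 0.1 N) or (contact force between bottle_b and mat above 3 N and angle between bottle_b's own z axis and vertical below 0.1 rad and horizontal distance between bottle_b and mat below 0.03 m and linear speed of bottle_b below 0.03 m/s and contact force between the fingers and bottle_b below 0.1 N) or (contact force between bottle_c and mat above 3 N and angle between bottle_c's own z axis and vertical below 0.1 rad and horizontal distance between bottle_c and mat below 0.03 m and linear speed of bottle_c below 0.03 m/s and contact force between the fingers and bottle_c below 0.1 N))), for 0.2 s.
At the end, for the whole second after the job is handed in: Full bottle (over 3 N on the mixer) released, at rest in the roller valley: axis within 0.15 rad of the rollers', middle within 8 mm of the centre line, 40 mm of the mixer's centre along it, 69 to 81 mm up. Both empties at rest upright (0.15 rad) on the carrier's floor ((((contact force between bottle_a and mixer above 3 N and angle between the z axis of bottle_a and the y axis of mixer, either way round below 0.15 rad and x of bottle_a_mid in the frame of mixer between -0.008 and 0.008 m and y of bottle_a_mid in the frame of mixer between -0.04 and 0.04 m and z of bottle_a_mid in the frame of mixer between 0.069 and 0.081 m and linear speed of bottle_a below 0.03 m/s and angular speed of bottle_a below 0.5 rad/s and contact force between the fingers and bottle_a below 0.1 N) and (angle between each of bottle_b, bottle_c's own z axis and vertical below 0.15 rad and z of bottle_b in the frame of carrier between 0 and 0.01 m and x of bottle_b in the frame of carrier between -0.012 and 0.012 m and y of bottle_b in the frame of carrier between -0.075 and 0.075 m and linear speed of each of bottle_b, bottle_c below 0.03 m/s and z of bottle_c in the frame of carrier between 0 and 0.01 m and x of bottle_c in the frame of carrier between -0.012 and 0.012 m and y of bottle_c in the frame of carrier between -0.075 and 0.075 m)) or ((contact force between bottle_b and mixer above 3 N and angle between the z axis of bottle_b and the y axis of mixer, either way round below 0.15 rad and x of bottle_b_mid in the frame of mixer between -0.008 and 0.008 m and y of bottle_b_mid in the frame of mixer between -0.04 and 0.04 m and z of bottle_b_mid in the frame of mixer between 0.069 and 0.081 m and linear speed of bottle_b below 0.03 m/s and angular speed of bottle_b below 0.5 rad/s and contact force between the fingers and bottle_b below 0.1 N) and (angle between each of bottle_a, bottle_c's own z axis and vertical below 0.15 rad and z of bottle_a in the frame of carrier between 0 and 0.01 m and x of bottle_a in the frame of carrier between -0.012 and 0.012 m and y of bottle_a in the frame of carrier between -0.075 and 0.075 m and linear speed of each of bottle_a, bottle_c below 0.03 m/s and z of bottle_c in the frame of carrier between 0 and 0.01 m and x of bottle_c in the frame of carrier between -0.012 and 0.012 m and y of bottle_c in the frame of carrier between -0.075 and 0.075 m)) or ((contact force between bottle_c and mixer above 3 N and angle between the z axis of bottle_c and the y axis of mixer, either way round below 0.15 rad and x of bottle_c_mid in the frame of mixer between -0.008 and 0.008 m and y of bottle_c_mid in the frame of mixer between -0.04 and 0.04 m and z of bottle_c_mid in the frame of mixer between 0.069 and 0.081 m and linear speed of bottle_c below 0.03 m/s and angular speed of bottle_c below 0.5 rad/s and contact force between the fingers and bottle_c below 0.1 N) and (angle between each of bottle_a, bottle_b's own z axis and vertical below 0.15 rad and z of bottle_a in the frame of carrier between 0 and 0.01 m and x of bottle_a in the frame of carrier between -0.012 and 0.012 m and y of bottle_a in the frame of carrier between -0.075 and 0.075 m and linear speed of each of bottle_a, bottle_b below 0.03 m/s and z of bottle_b in the frame of carrier between 0 and 0.01 m and x of bottle_b in the frame of carrier between -0.012 and 0.012 m and y of bottle_b in the frame of carrier between -0.075 and 0.075 m)))); the robot touches nothing.
It fails at once if a bottle is dropped: it moves faster than 0.8 m/s (a fall of over 3 cm) while no finger touches it ((contact force between the fingers and bottle_a below 0.05 N and linear speed of bottle_a above 0.8 m/s) or (contact force between the fingers and bottle_b below 0.05 N and linear speed of bottle_b above 0.8 m/s) or (contact force between the fingers and bottle_c below 0.05 N and linear speed of bottle_c above 0.8 m/s)).
It fails at once if a bystander (filter, cap, marker, scissors, spanner, torch) is moved more than 30 mm (distance of any of filter, cap, marker, scissors, spanner, torch from where it was at the start of the episode above 0.03 m).
It also fails if it takes over 67 s, if anything falls off the work surface, if the arm or the gripper's body presses on something with over 40 N, if the wrist force passes 120 N, or if a joint passes its speed limit or range.

## Working session

There is one attempt and no reset: what is moved stays moved. The work goes in short steps, Python scripts to look and compute and a shell command to move; the robot and the scene stay as the last step left them, time stands still between calls to the robot, and variables do not carry over. Pictures are saved under pics/ and viewed, and the job is handed in when it is done.

```bash
ls; mkdir -p pics; python3 - <<'E'
from workcell import manip
import cv2
o=manip.get_obs(); print(o, manip.pinch_z)
for n in ("top","side","wrist"):
    im=manip.camera(n); cv2.imwrite(f"pics/{n}0.png",im)
    print(n,manip.calibration(n))
E
```

```text
pics
{'clock': 0.0, 'joint_pos': array([ 1.21439951,  0.332845  , -0.06470986,  1.46097614,  0.02158084,
        1.34991135, -0.08846858]), 'joint_velocities': array([ 2.13840130e-03,  1.54162794e-03, -1.97061232e-03, -1.53433745e-03,
        8.58188464e-04,  5.11414181e-04, -9.84518543e-06]), 'tau': array([ 1.42007415e-03, -6.25447583e+01,  5.04451222e-02, -3.91603053e+01,
        1.64155243e-02,  1.01899111e-02, -4.60145714e-06]), 'position': array([ 0.204646  , -0.5901277 ,  0.23051612]), 'ee_rot': array([ 9.86099663e-01,  1.66153342e-01, -1.43512824e-04, -7.08166424e-04]), 'ft_force': array([ 0.3804747 , -1.00529466, -0.21885403]), 'torque': array([-0.00838393, -0.00514933, -0.04259422]), 'grip_width': 1.0002724992536092} 0.0187
top {'fx': 360.92691657002183, 'fy': 360.92691657002183, 'cx': 259.20713533997184, 'cy': 187.54858994801597, 'k1': -0.022343518192874702, 'view': array([[-0.01958698, -0.99947376, -0.02585658,  0.06748521],
       [ 0.98869544, -0.02320792,  0.14813074, -0.51997011],
       [-0.14865287, -0.02266285,  0.98862972, -0.98681482],
       [ 0.        ,  0.    
[... 323 characters left out ...]
,
        -2.31002988e-01],
       [-2.99311826e-01,  4.91416308e-01,  8.17876789e-01,
        -1.09949116e+00],
       [ 0.00000000e+00,  0.00000000e+00,  0.00000000e+00,
         1.00000000e+00]])}
wrist {'fx': 289.67766904196395, 'fy': 289.67766904196395, 'cx': 254.05833196051626, 'cy': 193.2149030715706, 'k1': -0.014929600796550724, 'tool_from_camera': array([[-3.41419321e-04,  9.59858581e-01,  2.80484201e-01,
         7.17033061e-02],
       [ 9.99999911e-01,  3.97704255e-04, -1.43753377e-04,
         7.66628821e-04],
       [-2.49532673e-04,  2.80484127e-01, -9.59858631e-01,
        -1.42102982e-01],
       [ 0.00000000e+00,  0.00000000e+00,  0.00000000e+00,
         1.00000000e+00]])}
```

View pics/top0.png

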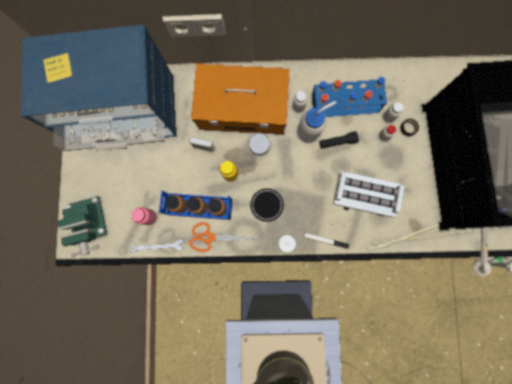

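View pics/side0.png

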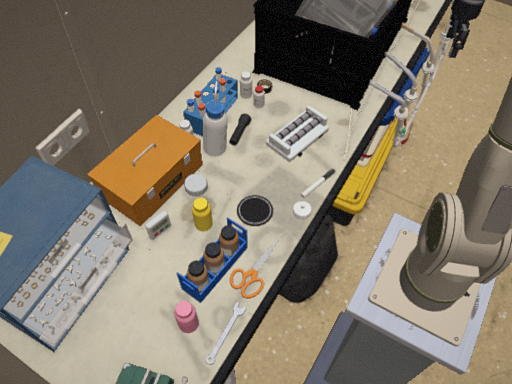

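View pics/wrist0.png

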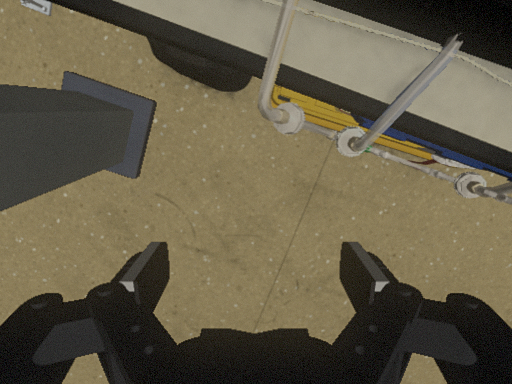

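```bash
cat > h.py <<'E'
import numpy as np, cv2
from workcell import manip
from scipy.spatial.transform import Rotation as R
def ray(cal,uv,T=None):
    K=np.array([[cal['fx'],0,cal['cx']],[0,cal['fy'],cal['cy']],[0,0,1.]])
    p=cv2.undistortPoints(np.array([[uv]],float),K,np.array([cal['k1'],0,0,0.]))[0,0]
    d=np.array([p[0],-p[1],-1.])
    if T is None: T=np.linalg.inv(cal['view'])
    return T[:3,3],T[:3,:3]@d
def plane(cal,uv,z,T=None):
    o,d=ray(cal,uv,T); return o+d*(z-o[2])/d[2]
def wristT(o,cal):
    T=np.eye(4);T[:3,:3]=R.from_quat(o['ee_rot']).as_matrix();T[:3,3]=o['position'];return T@cal['tool_from_camera']
def tri(r1,r2):
    A=np.stack([r1[1],-r2[1]],1);s=np.linalg.lstsq(A,r2[0]-r1[0],rcond=None)[0]
    a=r1[0]+s[0]*r1[1];b=r2[0]+s[1]*r2[1];return (a+b)/2,np.linalg.norm(a-b)
E
python3 - <<'E'
from h import *
t=cv2.imread('pics/top0.png');s=cv2.imread('pics/side0.png')
cv2.imwrite('pics/z1.png',np.hstack([cv2.resize(t[180:232,150:250],None,fx=4,fy=4,interpolation=2),cv2.resize(t[165:217,322:412],None,fx=4,fy=4,interpolation=2)]))
cv2.imwrite('pics/z2.png',np.hstack([cv2.resize(s[210:310,170:270],None,fx=4,fy=4,interpolation=2),cv2.resize(s[90:190,250:350],None,fx=4,fy=4,interpolation=2)]))
E
```

```text
(no output)
```

View pics/z1.png

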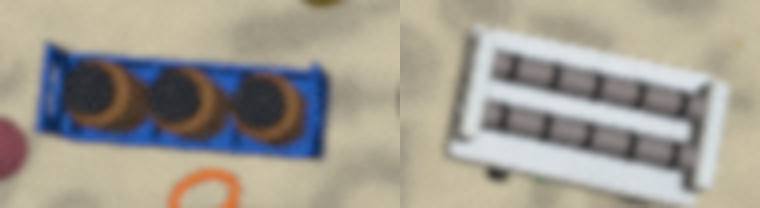

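View pics/z2.png

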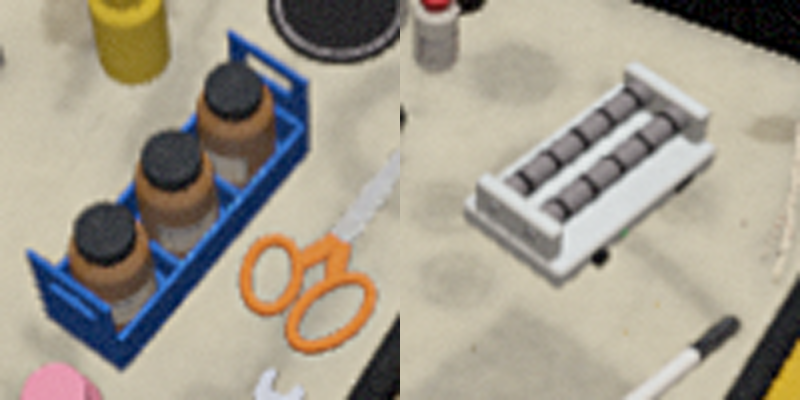

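```bash
python3 - <<'E'
from h import *
ct=manip.calibration('top');cs=manip.calibration('side')
for a,b in zip([(88,92),(168,97),(262,103)],[(106,228),(170,155),(234,86)]):
    ta=(150+a[0]/4,180+a[1]/4);sb=(170+b[0]/4,210+b[1]/4)
    print(tri(ray(ct,ta),ray(cs,sb)),plane(ct,ta,.104),plane(cs,sb,.104))
t=cv2.imread('pics/top0.png');s=cv2.imread('pics/side0.png')
for im,c,r in ((t,ct,(240,180,300,230)),(s,cs,(230,185,280,230))):
    x0,y0,x1,y1=r
    m=(im[y0:y1,x0:x1].max(2)<60).astype(np.uint8)
    n,l,st,ce=cv2.connectedComponentsWithStats(m);k=1+st[1:,4].argmax()
    print('mat',st[k],ce[k],plane(c,ce[k]+[x0,y0],.004))
# mixer rollers ends top view
for z,p in ((.056,(495,65)),(.056,(695,103)),(.056,(485,115)),(.056,(690,157)),(.058,(480,30)),(.058,(462,142)),(.058,(725,88)),(.058,(702,192))):
    print('mix',plane(ct,(322+(p[0]-400)/4,165+p[1]/4),z))
for z,p in ((.058,(483,178)),(.058,(557,235)),(.058,(635,68)),(.058,(708,122))):
    print('mixS',plane(cs,(250+(p[0]-400)/4,90+p[1]/4),z))
o=manip.get_obs();print(R.from_quat(o['ee_rot']).as_matrix().round(3))
E
```

```text
(array([0.4766543, 0.289563 , 0.1002847]), np.float64(0.0017521908860478176)) [0.47542239 0.28819487 0.104     ] [0.47617793 0.29108524 0.104     ]
(array([0.47086745, 0.23433294, 0.10476227]), np.float64(0.0001016850181459211)) [0.47090202 0.23447394 0.104     ] [0.47118678 0.23404299 0.104     ]
(array([0.46665089, 0.17294903, 0.09659232]), np.float64(0.0007901152497429398)) [0.4655279  0.17171357 0.104     ] [0.46446599 0.17649157 0.104     ]
mat [ 14  12  26  26 540] [26.5962963  24.45925926] [0.47619884 0.03648442 0.004     ]
mat [ 10  13  29  24 540] [24.45       24.66666667] [0.47602483 0.0371317  0.004     ]
mix [ 0.53094092 -0.18602983  0.056     ]
mix [ 0.50095676 -0.32294795  0.056     ]
mix [ 0.49594645 -0.17717808  0.056     ]
mix [ 0.46345874 -0.31669301  0.056     ]
mix [ 0.55564542 -0.17651391  0.058     ]
mix [ 0.47725504 -0.15990749  0.058     ]
mix [ 0.51069541 -0.34376425  0.058     ]
mix [ 0.43898981 -0.32242081  0.058     ]
mixS [ 0.5505688  -0.17780134  0.058     ]
mixS [ 0.47937621 -0.15815465  0.058     ]
mixS [ 0.50760553 -0.33519789  0.058     ]
mixS [ 0.43577714 -0.31308093  0.058     ]
[[ 0.945  0.328 -0.   ]
 [ 0.328 -0.945  0.001]
 [-0.    -0.001 -1.   ]]
```

```bash
cat >> h.py <<'E'
def frame(yaxis,zaxis):
    z=np.array(zaxis,float);z/=np.linalg.norm(z);y=np.array(yaxis,float);y-=z*(y@z);y/=np.linalg.norm(y)
    return np.stack([np.cross(y,z),y,z],1)
def go(p,M=None):
    o=manip.get_obs();M0=R.from_quat(o['ee_rot']).as_matrix()
    s=M0.T@(np.array(p)-o['position']);r=np.zeros(3) if M is None else R.from_matrix(M0.T@M).as_rotvec()
    print('shift',s.round(4),'rot',r.round(4),'dist',np.linalg.norm(s).round(3),'deg',np.degrees(np.linalg.norm(r)).round(1))
def st():
    o=manip.get_obs();print('t',o['clock'],'q',o['joint_pos'].round(2),'p',o['position'].round(4),'f',o['ft_force'].round(2),'g',round(o['grip_width'],3));print(R.from_quat(o['ee_rot']).as_matrix().round(3))
E
python3 -m handwheel '[[[0.038,-0.037,-0.02,0,0,0,0.0854],[0.076,-0.074,-0.03,0,0,0,0.0854],[0.114,-0.111,-0.03,0,0,-0.1,0.0854],[0.152,-0.148,-0.03,0,0,-0.25,0.0854],[0.2,-0.175,-0.03,0,0,-0.4,0.0854],[0.25,-0.205,-0.03,0,0,-0.55,0.0854],[0.3,-0.235,-0.04,0,0,-0.7,0.0854],[0.34,-0.26,-0.04,0,0,-0.85,0.0854]]]'; python3 -c "
from h import *
st()
cx=np.array([.9964,-.085,0]);go([.4665,.173,.2],frame(cx,[0,0,-1]))"
```

```text
clock: 1.15
position: [0.4423, -0.2314, 0.272]
ee_rot: [0.828, 0.561, 0.0, 0.001]
ft_force: [0.5, -0.1, 0.2]
grip_width: 1.005
t 1.15 q [ 0.82  0.06 -0.44  1.7   0.03  1.38 -0.01] p [ 0.4423 -0.2314  0.272 ] f [ 0.52 -0.09  0.2 ] g 1.005
[[ 0.372  0.928  0.001]
 [ 0.928 -0.372 -0.001]
 [-0.     0.001 -1.   ]]
shift [ 0.3845 -0.1279  0.0718] rot [ 0.0013  0.0003 -0.2956] dist 0.411 deg 16.9
```

```bash
python3 -c "
from h import *
o=manip.get_obs();im=manip.camera('wrist');cv2.imwrite('pics/w1.png',im);np.savez('w1',p=o['position'],q=o['ee_rot'])"
```

```text
(no output)
```

View pics/w1.png

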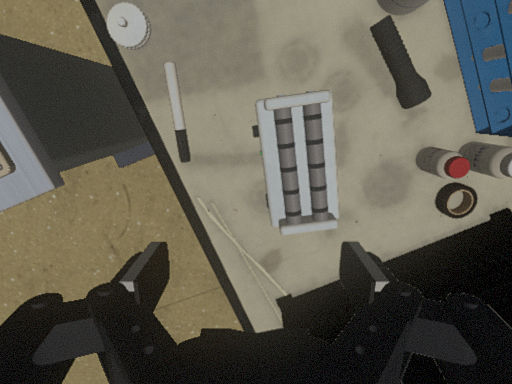

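```bash
python3 -c "
from h import *
im=cv2.imread('pics/w1.png');cv2.imwrite('pics/w1z.png',cv2.resize(im[80:245,240:360],None,fx=3.5,fy=3.5,interpolation=2))"
```

```text
(no output)
```

View pics/w1z.png

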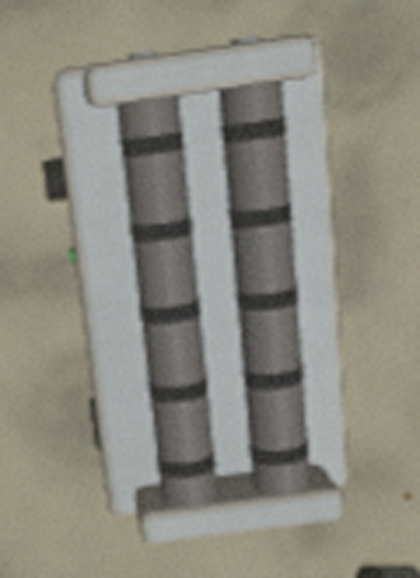

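```bash
python3 -c "
from h import *
d=np.load('w1.npz');c=manip.calibration('wrist');T=wristT(dict(position=d['p'],ee_rot=d['q']),c)
f=lambda p,z:plane(c,(240+p[0]/3.5,80+p[1]/3.5),z,T)
a,b=f((151,143),.048),f((187,467),.048);e,g=f((254,130),.048),f((277,457),.048)
print(a,b,e,g)
for u,v in((a,b),(e,g)): print('len',np.linalg.norm(u-v),'yaw',np.degrees(np.arctan2(-(u-v)[0],(u-v)[1])))
ax=(a+e)/2-(b+g)/2;ax/=np.linalg.norm(ax);print('sep',np.cross(ax,e-a),'ctr band',(a+b+e+g)/4)
cs=[f(p,.058) for p in((90,68),(314,38),(316,75),(92,105),(143,515),(340,490),(340,520),(147,540))]
print(np.array(cs).round(4));print('top ctr',np.mean(cs[:4],0),'bot',np.mean(cs[4:],0),'mid',np.mean(cs,0), np.linalg.norm(np.mean(cs[:4],0)-np.mean(cs[4:],0)))
"
```

```text
[ 0.4975608  -0.19273433  0.048     ] [ 0.46855821 -0.31143335  0.048     ] [ 0.5325969  -0.20196357  0.048     ] [ 0.50198298 -0.3204705   0.048     ]
len 0.12219086005204031 yaw -13.73047233332771
len 0.1223973291130658 yaw -14.484567039124896
sep [ 0.          0.         -0.03622897] ctr band [ 0.50017472 -0.25665044  0.048     ]
[[ 0.4863 -0.1615  0.058 ]
 [ 0.559  -0.1802  0.058 ]
 [ 0.556  -0.1917  0.058 ]
 [ 0.4826 -0.1729  0.058 ]
 [ 0.4466 -0.3195  0.058 ]
 [ 0.519  -0.3377  0.058 ]
 [ 0.5154 -0.3494  0.058 ]
 [ 0.4444 -0.3297  0.058 ]]
top ctr [ 0.5209575  -0.17656371  0.058     ] bot [ 0.48136084 -0.33406903  0.058     ] mid [ 0.50115917 -0.25531637  0.058     ] 0.16240635721202476
```

```bash
python3 -m handwheel '[[[0.055,-0.018,0,0,0,-0.06,0.0854],[0.11,-0.036,0,0,0,-0.12,0.0854],[0.165,-0.055,0,0,0,-0.18,0.0854],[0.22,-0.073,0,0,0,-0.25,0.0854],[0.275,-0.09,0.01,0,0,-0.2956,0.0854],[0.33,-0.11,0.02,0,0,-0.2956,0.0854],[0.363,-0.121,0.025,0,0,-0.2956,0.0854],[0.363,-0.121,0.025,0,0,-0.2956,0.0854]]]'; python3 -c "
from h import *
st()
o=manip.get_obs();im=manip.camera('wrist');cv2.imwrite('pics/w2.png',im);np.savez('w2',p=o['position'],q=o['ee_rot'])"
```

```text
clock: 2.2
position: [0.465, 0.151, 0.2458]
ee_rot: [0.737, 0.676, -0.0, -0.001]
ft_force: [0.4, 0.1, 0.2]
grip_width: 1.002
t 2.2 q [ 0.41  0.09 -0.85  1.75  0.06  1.34 -0.54] p [0.465  0.151  0.2458] f [0.4  0.08 0.24] g 1.002
[[ 0.087  0.996 -0.001]
 [ 0.996 -0.087  0.001]
 [ 0.001 -0.001 -1.   ]]
```

View pics/w2.png

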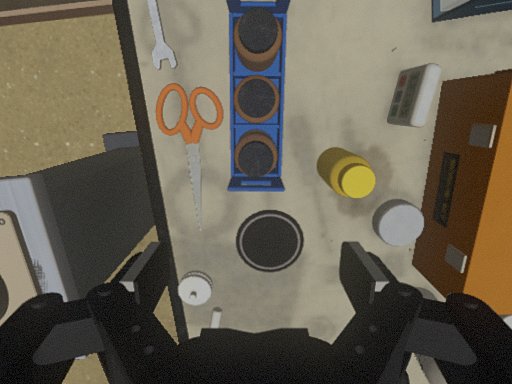

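```bash
python3 -c "
from h import *
im=cv2.imread('pics/w2.png');cv2.imwrite('pics/w2z.png',cv2.resize(im[0:280,220:310],None,fx=3,fy=2.1,interpolation=2))
d=np.load('w2.npz');c=manip.calibration('wrist');T=wristT(dict(position=d['p'],ee_rot=d['q']),c)
for p,z in (((260,31),.104),((257,99),.104),((257,158),.104),((270,241),.004)):
  x,y=p;m=(im[max(0,y-28):y+29,x-30:x+30].max(2)<62).astype(np.uint8)
  n,l,s,ce=cv2.connectedComponentsWithStats(m);k=1+s[1:,4].argmax();q=ce[k]+[x-30,max(0,y-28)]
  print(s[k],q,plane(c,q,z,T))
for p,z in (((229,186),.092),((284,183),.092),((236,5),.092),((288,2),.092)): print(plane(c,p,z,T))
"
```

```text
[   9    4   38   46 1151] [258.04952215  30.24500434] [0.48097824 0.28743871 0.104     ]
[ 11   8  37  38 822] [256.66788321  97.60705596] [0.4749683  0.23112755 0.104     ]
[ 12  11  34  37 682] [255.62170088 158.09237537] [0.46912949 0.17460442 0.104     ]
[   2    4   55   50 2135] [269.43185012 241.38969555] [0.47772301 0.03518662 0.004     ]
[0.43844307 0.14550793 0.092     ]
[0.49653983 0.14371993 0.092     ]
[0.46331791 0.31242021 0.092     ]
[0.51005764 0.31074024 0.092     ]
```

View pics/w2z.png

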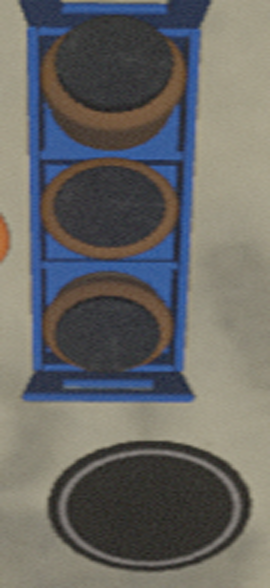

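```bash
python3 -m handwheel '[[[0.024,0,0.05,0,0,0,0.076],[0.024,0,0.1,0,0,0,0.076],[0.024,0,0.14,0,0,0,0.076],[0.024,0,0.17,0,0,0,0.076],[0.024,0,0.19,0,0,0,0.076],[0.024,0,0.2,0,0,0,0.076],[0.024,0,0.2,0,0,0,0.076],[0.024,0,0.2,0,0,0,0.076]]]' 30; python3 -c "
from h import *
st()
cv2.imwrite('pics/w3.png',np.hstack([manip.camera('wrist')[:,:,:]]))"
```

```text
clock: 3.25
position: [0.4687, 0.1724, 0.0473]
ee_rot: [0.739, 0.674, 0.001, 0.0]
ft_force: [0.7, 0.3, -0.0]
grip_width: 0.891
t 3.25 q [ 0.27  0.36 -0.81  1.95  0.32  0.96 -0.78] p [0.4687 0.1724 0.0473] f [ 0.68  0.25 -0.02] g 0.891
[[ 0.091  0.996  0.002]
 [ 0.996 -0.091  0.   ]
 [ 0.     0.002 -1.   ]]
```

View pics/w3.png

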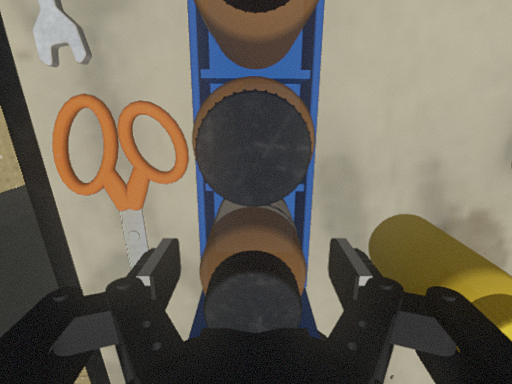

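```bash
python3 -m handwheel '[[[0,0,0,0,0,0,0.04],[0,0,0,0,0,0,0.04],[0,0,0,0,0,0,0.04],[0,0,0,0,0,0,0.04],[0,0,-0.01,0,0,0,0.04],[0,0,-0.02,0,0,0,0.04],[0,0,-0.02,0,0,0,0.04],[0,0,-0.02,0,0,0,0.04]]]' 40; python3 -c "
from h import *
st()"
```

```text
clock: 4.3
position: [0.4679, 0.172, 0.0662]
ee_rot: [0.739, 0.674, -0.0, 0.0]
ft_force: [-0.9, 0.3, -5.9]
grip_width: 0.539
t 4.3 q [ 0.29  0.33 -0.82  1.94  0.29  0.99 -0.76] p [0.4679 0.172  0.0662] f [-0.9   0.25 -5.9 ] g 0.539
[[ 0.091  0.996 -0.   ]
 [ 0.996 -0.091 -0.   ]
 [-0.    -0.    -1.   ]]
```

```bash
python3 -m handwheel '[[[0,0,-0.03,0,0,0,0.04],[0,0,-0.06,0,0,0,0.04],[0,0,-0.09,0,0,0,0.04],[0,0,-0.11,0,0,0,0.04],[0,0,-0.11,0,0,0,0.04],[0,0,-0.11,0,0,0,0.04]]]'; python3 -c "
from h import *
st();go([.477,.036,.176])
cv2.imwrite('pics/s1.png',manip.camera('side'))"
```

```text
clock: 5.05
position: [0.4674, 0.1719, 0.1751]
ee_rot: [0.739, 0.674, -0.001, -0.0]
ft_force: [-0.2, 0.4, -5.4]
grip_width: 0.539
t 5.05 q [ 0.36  0.18 -0.87  1.83  0.15  1.2  -0.65] p [0.4674 0.1719 0.1751] f [-0.16  0.38 -5.44] g 0.539
[[ 0.091  0.996 -0.001]
 [ 0.996 -0.091 -0.001]
 [-0.001 -0.001 -1.   ]]
shift [-0.1344  0.022  -0.0008] rot [0. 0. 0.] dist 0.136 deg 0.0
```

View pics/s1.png

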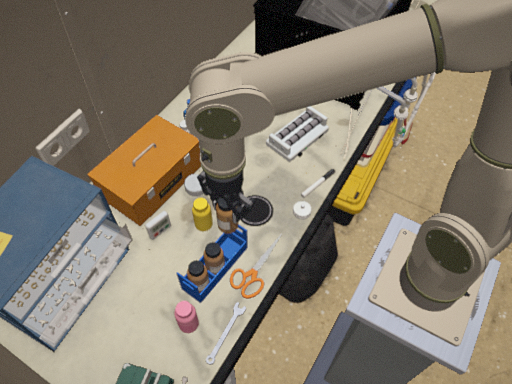

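```bash
python3 -m handwheel '[[[-0.034,0.005,0,0,0,0,0.04],[-0.075,0.012,0,0,0,0,0.04],[-0.115,0.019,0,0,0,0,0.04],[-0.135,0.022,0.01,0,0,0,0.04],[-0.136,0.022,0.04,0,0,0,0.04],[-0.136,0.022,0.08,0,0,0,0.04],[-0.136,0.022,0.11,0,0,0,0.04],[-0.136,0.022,0.12,0,0,0,0.04]]]'; python3 -m handwheel '[[[0,0,0,0,0,0,0.04],[0,0,0.002,0,0,0,0.04],[0,0,0.004,0,0,0,0.04],[0,0,0.006,0,0,0,0.04],[0,0,0.006,0,0,0,0.04]]]';python3 -c "
from h import *
st()"
```

```text
clock: 6.1
position: [0.4757, 0.0349, 0.0539]
ee_rot: [0.739, 0.674, -0.001, -0.002]
ft_force: [-0.5, -0.3, -5.6]
grip_width: 0.543
clock: 6.72
position: [0.4775, 0.0347, 0.0504]
ee_rot: [0.739, 0.674, -0.0, 0.0]
ft_force: [-0.6, -0.2, -5.3]
grip_width: 0.545
t 6.725 q [ 0.51  0.29 -0.74  2.    0.24  0.94 -0.45] p [0.4775 0.0347 0.0504] f [-0.61 -0.23 -5.32] g 0.545
[[ 0.091  0.996  0.   ]
 [ 0.996 -0.091 -0.   ]
 [-0.     0.    -1.   ]]
```

```bash
python3 -m handwheel '[[[0,0,0.001,0,0,0,0.04],[0,0,0.002,0,0,0,0.04],[0,0,0.002,0,0,0,0.04]]]'; python3 -m handwheel '[[[0,0,0.001,0,0,0,0.04],[0,0,0.001,0,0,0,0.04]]]'; python3 -m handwheel '[[[0,0,0.001,0,0,0,0.04],[0,0,0.001,0,0,0,0.04]]]'
```

```text
clock: 7.1
position: [0.4774, 0.0348, 0.0482]
ee_rot: [0.739, 0.674, -0.0, -0.0]
ft_force: [-0.4, 0.2, -5.5]
grip_width: 0.546
clock: 7.35
position: [0.4774, 0.0348, 0.0472]
ee_rot: [0.739, 0.674, -0.0, -0.0]
ft_force: [-0.0, 0.0, -5.6]
grip_width: 0.546
clock: 7.6
position: [0.4776, 0.0348, 0.047]
ee_rot: [0.739, 0.674, -0.0, 0.0]
ft_force: [-5.8, -1.5, 6.1]
grip_width: 0.543
```

```bash
python3 -m handwheel '[[[0,0,0,0,0,0,0.05],[0,0,0,0,0,0,0.06],[0,0,0,0,0,0,0.076],[0,0,0,0,0,0,0.076],[0,0,0,0,0,0,0.076]]]';  python3 -c "
from h import *
st()
cv2.imwrite('pics/t2.png',manip.camera('wrist'))"
```

```text
clock: 8.22
position: [0.4775, 0.0348, 0.0463]
ee_rot: [0.739, 0.674, -0.0, 0.0]
ft_force: [0.7, -0.8, 0.1]
grip_width: 0.889
t 8.225 q [ 0.5   0.3  -0.74  2.    0.25  0.93 -0.46] p [0.4775 0.0348 0.0463] f [ 0.71 -0.82  0.15] g 0.889
[[ 0.091  0.996  0.   ]
 [ 0.996 -0.091 -0.   ]
 [-0.     0.    -1.   ]]
```

View pics/t2.png

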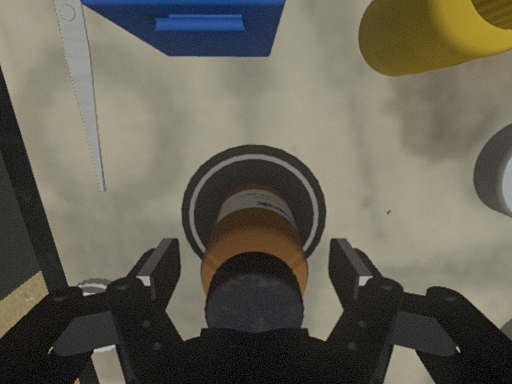

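```bash
cat >> h.py <<'E'
def log():
    import json
    o=manip.get_obs();open('log.jsonl','a').write(json.dumps([list(o['joint_pos']),list(o['position']),list(o['ee_rot'])])+'\n')
E
python3 -c "from h import *;log()"
python3 -m handwheel '[[[0,0,-0.03,0,0,0,0.076],[0,0,-0.08,0,0,0,0.076],[0,0,-0.14,0,0,0,0.076],[0,0,-0.2,0,0,0,0.076]]]';  python3 -c "
from h import *
log();st()"
python3 -m handwheel '[[[-0.03,-0.05,0,0.1,0.1,0.1,0.076],[-0.06,-0.07,0,0.2,0.2,0.2,0.076],[-0.06,-0.07,0,0.3,0.3,0.2,0.076]]]';  python3 -c "
from h import *
log();st()"
```

```text
clock: 8.78
position: [0.4771, 0.0349, 0.2483]
ee_rot: [0.739, 0.674, 0.0, 0.0]
ft_force: [1.2, -0.8, 0.2]
grip_width: 0.895
t 8.775 q [ 0.61  0.05 -0.79  1.77  0.03  1.34 -0.28] p [0.4771 0.0349 0.2483] f [ 1.23 -0.75  0.21] g 0.895
[[ 0.091  0.996  0.   ]
 [ 0.996 -0.091 -0.   ]
 [-0.     0.    -1.   ]]
clock: 9.15
position: [0.4015, -0.0209, 0.247]
ee_rot: [0.787, 0.58, 0.01, -0.211]
ft_force: [1.7, 0.5, 0.5]
grip_width: 0.884
t 9.15 q [ 0.79  0.11 -0.63  1.78 -0.25  1.57 -0.11] p [ 0.4015 -0.0209  0.247 ] f [1.72 0.5  0.47] g 0.884
[[ 0.327  0.917 -0.229]
 [ 0.909 -0.238  0.343]
 [ 0.26  -0.32  -0.911]]
```

```bash
cat > fit.py <<'E'
from h import *
import json,itertools
from scipy.optimize import least_squares
L=[json.loads(l) for l in open('log.jsonl')]
L.append([[ 1.21439951,  0.332845  , -0.06470986,  1.46097614,  0.02158084,1.34991135, -0.08846858],[0.204646  , -0.5901277 ,  0.23051612],[ 9.86099663e-01,  1.66153342e-01, -1.43512824e-04, -7.08166424e-04]])
Q=np.array([l[0] for l in L]);P=np.array([l[1] for l in L]);RR=R.from_quat([l[2] for l in L])
low=[([.82,.06,-.44,1.7,.03,1.38,-.01],[.4423,-.2314,.272],[.828,.561,0,.001]),([.41,.09,-.85,1.75,.06,1.34,-.54],[.465,.151,.2458],[.737,.676,0,-.001]),
([.27,.36,-.81,1.95,.32,.96,-.78],[.4687,.1724,.0473],[.739,.674,.001,0]),([.36,.18,-.87,1.83,.15,1.2,-.65],[.4674,.1719,.1751],[.739,.674,-.001,0])]
Q=np.vstack([Q]+[l[0] for l in low]);P=np.vstack([P]+[l[1] for l in low]);RR=R.concatenate([RR]+[R.from_quat([l[2]]) for l in low])
W=np.r_[np.ones(len(L)),.15*np.ones(len(low))]
def fk(q,p,s):
    # p: c1, d2,d4,d6 segs, dT, x4, x5, x7, y4, y7, psi
    c1,h1,l1,l2,l3,x4,x5,x7,bx,by,psi,e=p
    Rz=lambda a:R.from_euler('z',a).as_matrix();Ry=lambda a:R.from_euler('y',a).as_matrix()
    t=np.array([bx,by,h1]);M=Rz(c1+s[0]*q[0])@Ry(q[1])
    M=M@Rz(s[1]*q[2]);t=t+M@[x4,0,l1];M=M@Ry(q[3]);t=t+M@[x5,0,0]
    M=M@Rz(s[2]*q[4]);t=t+M@[0,0,l2];M=M@Ry(q[5]+e);t=t+M@[x7,0,l3];M=M@Rz(psi+s[3]*q[6])
    return t,M
def res(p,s):
    out=[]
    for q,pp,rr,w in zip(Q,P,RR,W):
        t,M=fk(q,p,s);out+=list(w*(t-pp));out+=list(.3*w*(rr.inv()*R.from_matrix(M)).as_rotvec())
    return np.array(out)
if __name__=='__main__':
    best=None
    for s in itertools.product([1,-1],repeat=4):
        for psi in (0,1.57,3.14,-1.57):
            r=least_squares(res,[0,.3,.4,.4,.2,0,0,0,0,0,psi,0],args=(s,),max_nfev=60)
            if best is None or r.cost<best[0]: best=(r.cost,s,r.x)
    print(best[0],best[1],best[2].round(4));rr=res(best[2],best[1]).reshape(-1,6);print(rr.round(4))
    np.savez('kin',s=best[1],p=best[2])
E
python3 fit.py
```

```text
3.368216521389542e-05 (-1, -1, -1, -1) [-3.7100e-02  2.8110e-01  3.8880e-01  4.7750e-01  3.5380e-01  5.5000e-03
 -4.3900e-02  8.0000e-04 -1.3800e-02 -2.6400e-02  1.5345e+00  2.6000e-03]
[[ 0.0007  0.0019  0.0002  0.0007 -0.0003  0.0002]
 [-0.0033 -0.0027 -0.0013  0.0008 -0.0002  0.0002]
 [ 0.003   0.0016  0.001  -0.0022  0.0034 -0.0008]
 [ 0.0003 -0.0006  0.      0.0008 -0.      0.0002]
 [ 0.0002 -0.0014 -0.0001 -0.0001 -0.0001  0.0003]
 [-0.0019  0.     -0.0002  0.0005  0.0001  0.0001]
 [-0.0015  0.0005  0.0005 -0.     -0.0002 -0.0002]
 [-0.0016 -0.0003  0.0001  0.     -0.0001  0.0001]]
```

```bash
cat > ik.py <<'E'
from fit import *
k=np.load('kin.npz');s=tuple(k['s']);p=k['p']
lo=np.array([-2.6,-.5,-1.47,.16,-1.27,.06,-2.6])+.06;hi=np.array([2.6,2.12,1.34,2.42,4.41,2.06,2.6])-.06
def ik(t,M,q0,reg=.01):
    def f(q):
        tt,MM=fk(q,p,s);return np.r_[tt-t,.3*R.from_matrix(M.T@MM).as_rotvec(),reg*(q-q0)*.1]
    r=least_squares(f,np.clip(q0,lo+.01,hi-.01),bounds=(lo,hi),max_nfev=80);e=np.abs(f(r.x)[:6]).max();return r.x,e
def pick(b,hg,phi,th,sg):
    h=np.array([np.cos(phi),np.sin(phi),0]);z=np.sin(th)*h-np.array([0,0,np.cos(th)]);y=sg*np.array([-np.sin(phi),np.cos(phi),0])
    M=frame(y,z);return np.array([b[0],b[1],hg])+.0187*z,M
def lay(c,my,Mp,hz=.075,off=0):
    # bottle axis in tool
    ax=Mp.T@[0,0,1]; y=None
    m=np.array([my[0],my[1],0]);up=np.array([0,0,1.])
    # tool frame columns: bottle axis->m ; tool y horizontal perpendicular
    z=ax[2]*m-np.sqrt(1-ax[2]**2)*up; sgn=np.sign(ax[0]) # x = ax0*m + ...
    yv=np.cross(m,up)  # horizontal
    for y in (yv,-yv):
        M=frame(y,z)
        if np.allclose(M@ax,m,atol=1e-6): return np.array([c[0],c[1],hz])+off*m+.0187*z,M
E
cat > scan.py <<'E'
from ik import *
q0=manip.get_obs()['joint_pos'];my=np.array([.2436,.9699,0]);c=[.501,-.255]
res_=[]
for th in np.radians([60,70]):
  for phd in range(-180,180,20):
    for sg in (1,-1):
      t,M=pick([.477,.0375],.052,np.radians(phd),th,sg)
      q,e=ik(t,M,q0)
      if e>.002: continue
      # path up 0.1
      for cap in (1,-1):
        t2,M2=lay(c,cap*my,M);q2,e2=ik(t2+[0,0,.05],M2,q)
        if e2>.002: continue
        res_.append((np.abs(q-q0).max()+np.abs(q2-q).max(),np.degrees(th).round(),phd,sg,cap,q.round(2),q2.round(2)))
res_.sort(key=lambda r:r[0])
for r in res_[:14]: print(*r)
E
python3 scan.py
```

```text
Traceback (most recent call last):
  File "scan.py", line 12, in <module>
    t2,M2=lay(c,cap*my,M);q2,e2=ik(t2+[0,0,.05],M2,q)
    ^^^^^
TypeError: cannot unpack non-iterable NoneType object
```

```bash
sed -i 's/c=\[.501,-.255\]/c=[.501,-.255];my=my\/np.linalg.norm(my)/' scan.py; time python3 scan.py
```

```text
2.0064345686805223 70.0 100 -1 1 [ 0.94  1.01 -0.7   1.7  -0.43  1.33  0.72] [ 0.58  0.34 -0.47  1.8   0.56  1.13 -0.39]
2.022078288104733 60.0 100 -1 1 [ 0.92  0.87 -0.71  1.77 -0.39  1.24  0.67] [ 0.46  0.38 -0.45  1.81  0.74  1.2  -0.57]
2.1161691730536036 70.0 120 -1 1 [ 0.74  1.14 -0.7   1.41 -0.24  1.61  0.7 ] [ 0.56  0.34 -0.45  1.8   0.55  1.12 -0.38]
2.1500704249487126 60.0 120 -1 1 [ 0.74  1.01 -0.7   1.51 -0.19  1.49  0.69] [ 0.46  0.38 -0.44  1.81  0.74  1.2  -0.56]
2.1820832451658188 70.0 80 -1 1 [ 1.12  0.87 -0.72  1.99 -0.68  1.07  0.83] [ 0.57  0.34 -0.46  1.8   0.56  1.12 -0.38]
2.2446559457519153 60.0 80 -1 1 [ 1.08  0.72 -0.73  2.04 -0.66  0.99  0.74] [ 0.45  0.38 -0.43  1.81  0.73  1.2  -0.56]
2.278710763529747 70.0 140 -1 1 [ 0.53  1.26 -0.71  1.15 -0.07  1.88  0.76] [ 0.53  0.34 -0.41  1.8   0.54  1.12 -0.37]
2.3418757399617935 60.0 140 -1 1 [ 0.55  1.13 -0.7   1.27 -0.02  1.74  0.77] [ 0.44  0.38 -0.42  1.81  0.73  1.19 -0.56]
2.561143644507543 60.0 160 -1 1 [ 0.36  1.21 -0.7   1.09  0.15  1.95  0.92] [ 0.4   0.37 -0.37  1.81  0.71  1.18 -0.55]
2.7840833725626837 60.0 -100 1 -1 [-0.37  0.85 -0.32  1.57  0.86  1.71 -1.2 ] [ 1.07  0.53 -0.54  1.64 -0.24  1.24  0.42]
2.8374671272240883 60.0 60 -1 1 [ 1.19  0.54 -0.75  2.32 -1.09  0.8   0.93] [ 0.4   0.37 -0.37  1.81  0.71  1.18 -0.55]
2.8679802579422864 70.0 -100 1 -1 [-0.46  0.97 -0.25  1.49  0.89  1.83 -1.21] [ 0.76  0.41 -0.23  1.68 -0.26  1.18  0.41]
2.8955074960248153 70.0 -120 1 -1 [-0.43  1.1  -0.15  1.21  0.66  1.97 -1.23] [ 0.65  0.4  -0.1   1.68 -0.31  1.19  0.45]
2.899705282042902 70.0 60 -1 1 [ 1.14  0.67 -0.62  2.28 -1.17  0.94  1.12] [ 0.43  0.32 -0.3   1.8   0.5   1.1  -0.34]
real	0m13.310s
user	0m13.752s
sys	0m0.124s
```

```bash
python3 - <<'E'
from ik import *
o=manip.get_obs()
t,M=pick([.4775,.037],.052,np.radians(100),np.radians(65),-1);t=t-.002*M[:,2]
print(M.round(3),t)
go(t-.1*M[:,2]+[0,0,.08],M);go(t-.1*M[:,2],M)
cv2.imwrite('pics/t4.png',cv2.resize(manip.camera('top')[130:260,150:420],None,fx=2.9,fy=2.9,interpolation=2));cv2.imwrite('pics/s4.png',manip.camera('side'))
E
```

```text
[[-0.073  0.985 -0.157]
 [ 0.416  0.174  0.893]
 [ 0.906 -0.    -0.423]] [0.47487178 0.0519054  0.04494228]
shift [-0.0065  0.1112  0.0467] rot [ 0.0328  0.766  -0.5449] dist 0.121 deg 53.9
shift [-0.0273  0.1368  0.1196] rot [ 0.0328  0.766  -0.5449] dist 0.184 deg 53.9
```

View pics/t4.png

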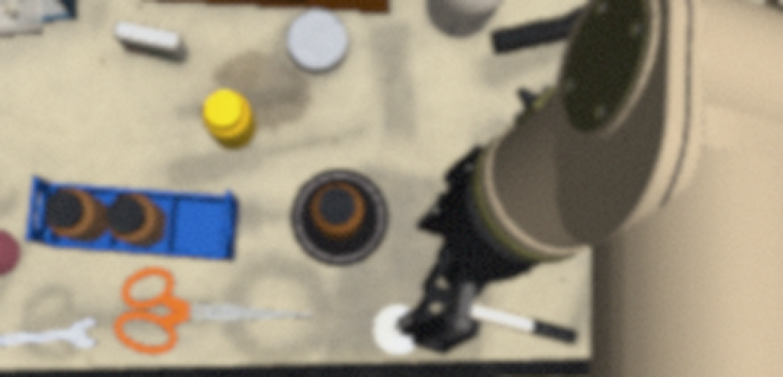

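View pics/s4.png

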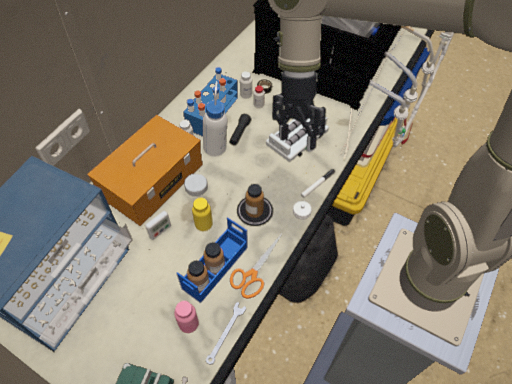

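```bash
python3 - <<'E'
from h import *
ct=manip.calibration('top');cs=manip.calibration('side')
print(plane(ct,(150+337/2.9,130+205/2.9),.104),plane(cs,(255,188),.104))
E
python3 -m handwheel '[[[-0.001,0.015,0.005,0.005,0.11,-0.08,0.076],[-0.002,0.035,0.01,0.01,0.25,-0.18,0.076],[-0.003,0.055,0.02,0.015,0.38,-0.27,0.076],[-0.004,0.075,0.03,0.02,0.5,-0.36,0.076],[-0.005,0.1,0.04,0.025,0.63,-0.45,0.076],[-0.0065,0.111,0.047,0.0328,0.766,-0.545,0.076],[-0.0065,0.111,0.047,0.0328,0.766,-0.545,0.076]]]';  python3 -c "
from ik import *
log();st()
t,M=pick([.4775,.037],.052,np.radians(100),np.radians(65),-1);t=t-.002*M[:,2]
go(t-.1*M[:,2],M);go(t,M)
cv2.imwrite('pics/w5.png',manip.camera('wrist'));cv2.imwrite('pics/s5.png',manip.camera('side'))"
```

```text
[0.47600954 0.03695861 0.104     ] [0.47568598 0.03625941 0.104     ]
clock: 10.12
position: [0.4907, -0.0344, 0.1636]
ee_rot: [0.541, 0.646, 0.344, -0.414]
ft_force: [-0.2, -0.7, 0.8]
grip_width: 0.892
t 10.125 q [ 0.95  0.73 -0.63  1.6  -0.53  1.59  0.67] p [ 0.4907 -0.0344  0.1636] f [-0.16 -0.7   0.76] g 0.892
[[-0.072  0.984 -0.163]
 [ 0.413  0.178  0.893]
 [ 0.908 -0.003 -0.42 ]]
shift [-0.0705 -0.0004  0.0294] rot [-0.0056 -0.0033 -0.001 ] dist 0.076 deg 0.4
shift [-0.0709  0.0002  0.1294] rot [-0.0056 -0.0033 -0.001 ] dist 0.148 deg 0.4
```

View pics/w5.png

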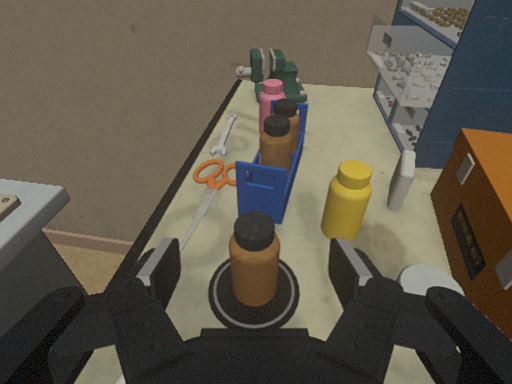

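View pics/s5.png

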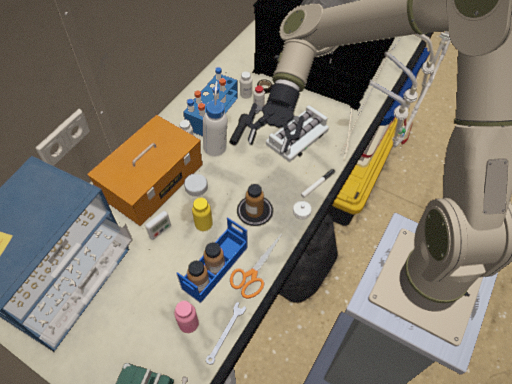

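```bash
python3 -m handwheel '[[[-0.035,-0.001,0.01,0,0,0,0.076],[-0.071,-0.001,0.03,0,0,0,0.076],[-0.071,-0.001,0.06,0,0,0,0.076],[-0.071,-0.001,0.09,0,0,0,0.076],[-0.071,-0.001,0.115,0,0,0,0.076],[-0.071,-0.001,0.129,0,0,0,0.076],[-0.071,-0.001,0.129,0,0,0,0.076]]]';  python3 -c "
from ik import *
log();st()
t,M=pick([.476,.0368],.052,np.radians(100),np.radians(65),-1);t=t-.002*M[:,2]
go(t,M)
cv2.imwrite('pics/w6.png',manip.camera('wrist'))"
```

```text
clock: 11.1
position: [0.4751, 0.0513, 0.0486]
ee_rot: [0.54, 0.649, 0.344, -0.411]
ft_force: [0.2, -0.4, 0.8]
grip_width: 0.891
t 11.1 q [ 0.87  0.85 -0.63  1.75 -0.52  1.31  0.77] p [0.4751 0.0513 0.0486] f [ 0.15 -0.45  0.75] g 0.891
[[-0.079  0.983 -0.163]
 [ 0.419  0.181  0.89 ]
 [ 0.905  0.002 -0.426]]
shift [-0.003  -0.0016  0.0022] rot [-0.0058  0.0036  0.0051] dist 0.004 deg 0.5
```

View pics/w6.png

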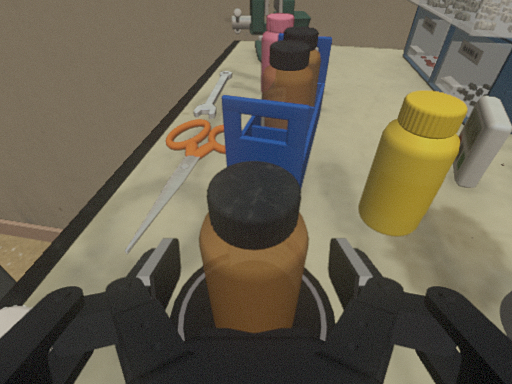

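```bash
python3 -m handwheel '[[[-0.003,-0.0015,0.002,0,0,0,0.076],[-0.003,-0.0015,0.002,0,0,0,0.04],[-0.003,-0.0015,0.002,0,0,0,0.04],[-0.003,-0.0015,0.002,0,0,0,0.04],[-0.003,-0.0015,0.002,0,0,0,0.04],[-0.003,-0.0015,0.002,0,0,0,0.04]]]' 50; python3 -c "
from h import *
st()"; python3 -m handwheel '[[[0.009,0,-0.004,0,0,0,0.04],[0.027,0,-0.013,0,0,0,0.04],[0.06,0,-0.028,0,0,0,0.04],[0.1,0,-0.047,0,0,0,0.04],[0.12,0,-0.056,0,0,0,0.04],[0.12,0,-0.056,0,0,0,0.04]]]'; python3 -c "
from ik import *
log();st()
o=manip.get_obs();np.savez('grasp',p=o['position'],q=o['ee_rot'])
cv2.imwrite('pics/s7.png',manip.camera('side'))"
```

```text
clock: 11.9
position: [0.4738, 0.0508, 0.0441]
ee_rot: [0.54, 0.648, 0.344, -0.412]
ft_force: [2.0, -4.4, 4.3]
grip_width: 0.54
t 11.9 q [ 0.87  0.85 -0.63  1.76 -0.52  1.31  0.77] p [0.4738 0.0508 0.0441] f [ 2.   -4.42  4.35] g 0.54
[[-0.077  0.984 -0.161]
 [ 0.417  0.179  0.891]
 [ 0.906  0.002 -0.424]]
clock: 12.65
position: [0.4734, 0.0511, 0.177]
ee_rot: [0.54, 0.649, 0.344, -0.411]
ft_force: [0.1, -0.6, -6.1]
grip_width: 0.543
t 12.65 q [ 0.93  0.63 -0.7   1.76 -0.61  1.47  0.65] p [0.4734 0.0511 0.177 ] f [ 0.14 -0.59 -6.09] g 0.543
[[-0.079  0.984 -0.161]
 [ 0.418  0.18   0.89 ]
 [ 0.905  0.003 -0.426]]
```

View pics/s7.png

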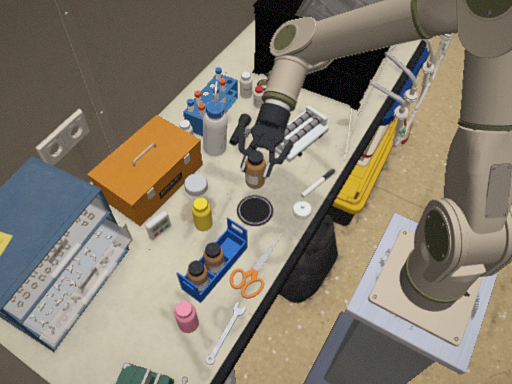

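```bash
python3 fit.py | head -2; cat > lay.py <<'E'
from ik import *
M0=R.from_quat([.54,.648,.344,-.412]).as_matrix();p0=np.array([.4738,.0508,.0441])
b=M0.T@[0,0,1];base=M0.T@(np.array([.476,.0368,.004])-p0);mid=base+.045*b
my=np.array([np.sin(np.radians(14.1)),np.cos(np.radians(14.1)),0]);ctr=np.array([.501,-.255,.075])
up=np.array([0,0,1.])
# M with M b = my ; choose minimal twist: tool y as horizontal = cross(my,up)*sgn
A=np.stack([b,np.cross([0,1,0],b)/np.linalg.norm(np.cross([0,1,0],b))],1);A=np.c_[A,np.cross(A[:,0],A[:,1])]
def layM():
    # tool y -> horizontal perp ; 
    best=None
    for sg in (1,-1):
        y=sg*np.cross(my,up);B=np.stack([my,np.cross(y,my)],1);B=np.c_[B,np.cross(B[:,0],B[:,1])]
        M=B@A.T
        if M[2,2]<0: best=M
    return best
M=layM();t=ctr-M@mid
E
python3 - <<'E'
from lay import *
print(M.round(3),t.round(4),'axis',M@b,'base',(t+M@base).round(3))
q=manip.get_obs()['joint_pos']
for h in (.12,.06,0):
    q2,e=ik(t+[0,0,h],M,q);print(h,e,q2.round(2))
go(t+[0,0,.1],M)
E
```

```text
0.0002195489628723994 (-1, -1, -1, -1) [-0.0162  0.2671  0.3716  0.4637  0.3389  0.0165 -0.0556 -0.0078 -0.023
 -0.0328  1.5588  0.0054]
[[ 0.22   0.97  -0.103]
 [ 0.879 -0.243 -0.411]
 [-0.424  0.    -0.906]] [ 0.5001 -0.2598  0.0608] axis [2.43615012e-01 9.69872015e-01 2.26117600e-18] base [ 0.49  -0.299  0.075]
0.12 7.477308158628388e-06 [ 0.58  0.29 -0.51  1.72  0.6   1.29 -0.36]
0.06 8.113568573008084e-06 [ 0.53  0.34 -0.45  1.79  0.63  1.18 -0.43]
0 8.73426415318248e-06 [ 0.46  0.41 -0.36  1.84  0.66  1.08 -0.49]
shift [-0.1454 -0.029  -0.275 ] rot [-0.1597 -1.5437  0.4442] dist 0.312 deg 92.5
```

```bash
python3 -c "
from lay import *
go(t+[0,0,.15],M)"
python3 -m handwheel '[[[0.04,0,-0.02,0,0,0,0.04],[0.045,-0.002,-0.045,-0.012,-0.11,0.03,0.04],[0.03,-0.005,-0.08,-0.025,-0.25,0.07,0.04],[0.01,-0.008,-0.115,-0.04,-0.4,0.115,0.04],[-0.01,-0.011,-0.15,-0.057,-0.55,0.158,0.04],[-0.03,-0.015,-0.185,-0.072,-0.7,0.2,0.04],[-0.05,-0.019,-0.22,-0.088,-0.85,0.245,0.04]]]'; python3 -c "
from lay import *
log();st();go(t+[0,0,.12],M)
cv2.imwrite('pics/s8.png',manip.camera('side'))"
```

```text
shift [-0.1002 -0.029  -0.2962] rot [-0.1597 -1.5437  0.4442] dist 0.314 deg 92.5
clock: 13.58
position: [0.4933, -0.1705, 0.2224]
ee_rot: [0.724, 0.675, 0.065, -0.123]
ft_force: [0.0, 0.2, -7.1]
grip_width: 0.541
t 13.575 q [ 0.85  0.3  -0.55  1.59 -0.08  1.45  0.25] p [ 0.4933 -0.1705  0.2224] f [ 0.01  0.19 -7.1 ] g 0.541
[[ 0.079  0.994 -0.072]
 [ 0.962 -0.058  0.267]
 [ 0.261 -0.09  -0.961]]
shift [-0.0963  0.0157  0.0156] rot [-0.075  -0.6918  0.1982] dist 0.099 deg 41.5
```

View pics/s8.png

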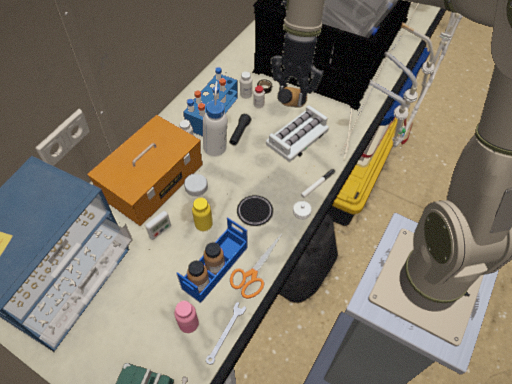

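Bottle is held, tilting cap first toward the carrier side as planned (px 292,95). Continue.

```bash
python3 -m handwheel '[[[-0.01,0.002,0.002,-0.01,-0.1,0.03,0.04],[-0.03,0.005,0.005,-0.026,-0.24,0.07,0.04],[-0.05,0.008,0.008,-0.042,-0.39,0.11,0.04],[-0.07,0.012,0.011,-0.057,-0.53,0.15,0.04],[-0.09,0.015,0.014,-0.07,-0.65,0.185,0.04],[-0.0963,0.0157,0.0156,-0.075,-0.6918,0.1982,0.04],[-0.0963,0.0157,0.0156,-0.075,-0.6918,0.1982,0.04],[-0.0963,0.0157,0.0156,-0.075,-0.6918,0.1982,0.04]]]'; python3 -c "
from lay import *
log();st();go(t+[0,0,.12],M);go(t+[0,0,.01],M);go(t,M)
cv2.imwrite('pics/s9.png',cv2.resize(manip.camera('side')[40:200,220:380],None,fx=3.5,fy=3.5));o=manip.get_obs();cv2.imwrite('pics/w9.png',manip.camera('wrist'));np.savez('w9',p=o['position'],q=o['ee_rot'])"
```

```text
clock: 14.62
position: [0.5007, -0.2581, 0.1814]
ee_rot: [0.77, 0.601, -0.169, 0.132]
ft_force: [0.6, 0.3, -6.2]
grip_width: 0.538
t 14.625 q [ 0.56  0.27 -0.49  1.75  0.58  1.29 -0.37] p [ 0.5007 -0.2581  0.1814] f [ 0.56  0.31 -6.19] g 0.538
[[ 0.219  0.97  -0.101]
 [ 0.881 -0.242 -0.406]
 [-0.419 -0.    -0.908]]
shift [-0.0014 -0.0001  0.0013] rot [ 0.0005 -0.0053  0.0011] dist 0.002 deg 0.3
shift [ 4.470e-02 -1.000e-04  1.012e-01] rot [ 0.0005 -0.0053  0.0011] dist 0.111 deg 0.3
shift [ 4.880e-02 -1.000e-04  1.102e-01] rot [ 0.0005 -0.0053  0.0011] dist 0.121 deg 0.3
```

View pics/s9.png

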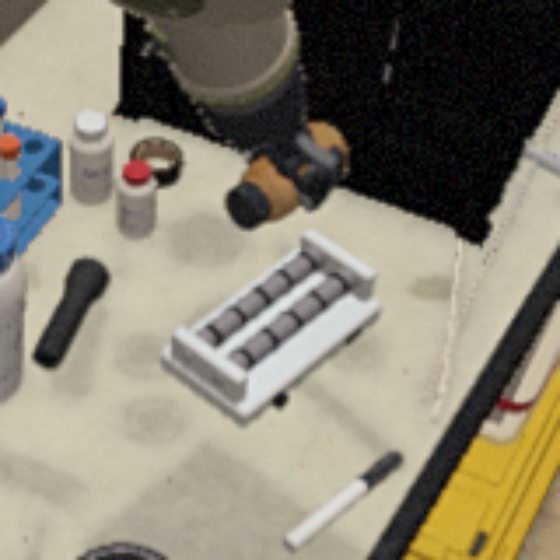

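View pics/w9.png

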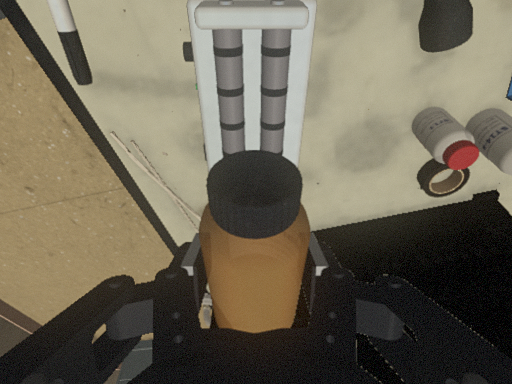

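```bash
python3 - <<'E'
from lay import *
c=manip.calibration('wrist');d=np.load('w9.npz');T=wristT(dict(position=d['p'],ee_rot=d['q']),c)
im=cv2.imread('pics/w9.png')
mx=np.array([my[1],-my[0],0])
for row in (62,87,110,140):
    g=im[row,200:310].max(1).astype(int);s='';m=(g<150).astype(np.uint8)
    # runs
    e=np.flatnonzero(np.diff(m));print(row,e+200, end=' ')
    u=(e[0]+e[-1])/2+200.5
    P=plane(c,(u,row),.048,T);print(u,P.round(4),'lateral',(P-ctr)@mx,'along',(P-ctr)@my)
b1=[plane(c,(x,y),.058,T) for x,y in((196,4),(307,4),(307,27),(196,27))];P=np.mean(b1,0);print('block',P,(P-ctr)@mx,(P-ctr)@my)
E
```

```text
62 [214 242 260 288] 251.5 [ 0.513  -0.2053  0.048 ] lateral -0.00047081093347973936 along 0.05108367571511501
87 [216 243 259 287] 252.0 [ 0.5086 -0.2242  0.048 ] lateral -0.00015238376976212112 along 0.031739692966235585
110 [218 243 260 285] 252.0 [ 0.5037 -0.2434  0.048 ] lateral -0.0002191357540724977 along 0.011929181743556394
140 [202 204 221 244 259 282] 242.5 [ 0.488  -0.2697  0.048 ] lateral -0.009058543637227825 along -0.017410933333039086
block [ 0.52113445 -0.17374682  0.058     ] -0.00026665115643383785 0.0837102375604062
```

```bash
python3 -m handwheel '[[[0.01,0,0.025,0,-0.005,0,0.04],[0.022,0,0.05,0,-0.005,0,0.04],[0.033,0,0.075,0,-0.005,0,0.04],[0.041,0,0.093,0,-0.005,0,0.04],[0.0447,0,0.1012,0,-0.0053,0,0.04],[0.0447,0,0.1012,0,-0.0053,0,0.04],[0.0465,0,0.105,0,-0.0053,0,0.04],[0.0465,0,0.105,0,-0.0053,0,0.04]]]'; python3 -c "
from lay import *
st();go(t,M)"
```

```text
clock: 15.72
position: [0.5011, -0.2604, 0.0679]
ee_rot: [0.769, 0.601, -0.171, 0.135]
ft_force: [0.1, -0.0, -4.8]
grip_width: 0.544
t 15.725 q [ 0.53  0.4  -0.46  1.84  0.69  1.12 -0.53] p [ 0.5011 -0.2604  0.0679] f [ 0.06 -0.03 -4.79] g 0.544
[[ 0.22   0.97  -0.1  ]
 [ 0.878 -0.242 -0.413]
 [-0.425  0.003 -0.905]]
shift [ 0.0033 -0.0011  0.0063] rot [ 0.003   0.0018 -0.0002] dist 0.007 deg 0.2
```

```bash
python3 -m handwheel '[[[0.001,-0.0005,0.002,0,0,0,0.04],[0.0015,-0.001,0.004,0,0,0,0.04],[0.0015,-0.001,0.004,0,0,0,0.04]]]'; python3 -m handwheel '[[[0.0005,0,0.001,0,0,0,0.04],[0.0005,0,0.001,0,0,0,0.04]]]';python3 -m handwheel '[[[0.0005,0,0.001,0,0,0,0.04],[0.0005,0,0.001,0,0,0,0.04]]]'
```

```text
clock: 16.1
position: [0.4996, -0.2604, 0.0631]
ee_rot: [0.769, 0.601, -0.171, 0.135]
ft_force: [0.3, -0.6, -5.1]
grip_width: 0.538
clock: 16.35
position: [0.4999, -0.2604, 0.0621]
ee_rot: [0.769, 0.601, -0.171, 0.135]
ft_force: [-0.3, -0.3, -5.6]
grip_width: 0.54
clock: 16.6
position: [0.4999, -0.2604, 0.0613]
ee_rot: [0.769, 0.601, -0.171, 0.135]
ft_force: [-1.3, 0.8, -1.6]
grip_width: 0.537
```

```bash
python3 -m handwheel '[[[0.0002,0,0.0006,0,0,0,0.04],[0.0002,0,0.0006,0,0,0,0.04]]]';python3 -m handwheel '[[[0,0,0,0,0,0,0.05],[0,0,0,0,0,0,0.056],[0,0,0,0,0,0,0.066],[0,0,0,0,0,0,0.066],[0,0,0,0,0,0,0.066]]]'; python3 -c "
from lay import *
st();cv2.imwrite('pics/w10.png',manip.camera('wrist'))"
```

```text
clock: 16.85
position: [0.5, -0.2605, 0.0613]
ee_rot: [0.769, 0.601, -0.171, 0.135]
ft_force: [-3.8, 3.6, 6.0]
grip_width: 0.543
clock: 17.48
position: [0.4999, -0.2604, 0.0605]
ee_rot: [0.769, 0.601, -0.171, 0.135]
ft_force: [0.5, 0.6, -0.5]
grip_width: 0.771
t 17.475 q [ 0.53  0.41 -0.46  1.85  0.7   1.1  -0.54] p [ 0.4999 -0.2604  0.0605] f [ 0.54  0.64 -0.52] g 0.771
[[ 0.22   0.97  -0.101]
 [ 0.878 -0.242 -0.413]
 [-0.425  0.002 -0.905]]
```

View pics/w10.png

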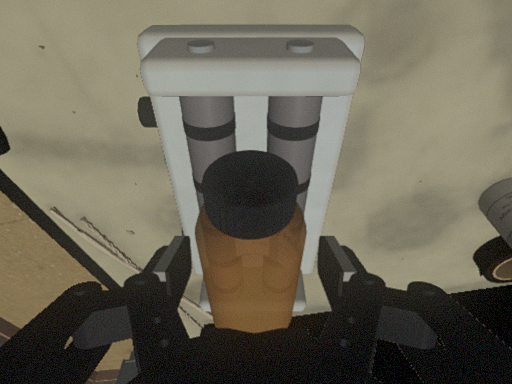

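Bottle lies in the valley, fingers clear (cap at px 250,195, between the rollers). Retreat along the tool axis.

```bash
python3 -m handwheel '[[[0,0,-0.015,0,0,0,0.066],[0,0,-0.04,0,0,0,0.066],[0,0,-0.08,0,0,0,0.066],[0,0,-0.13,0,0,0,0.066],[0,0,-0.18,0,0,0,0.066],[0,0,-0.18,0,0,0,0.066]]]'; python3 -c "
from lay import *
st();o=manip.get_obs();cv2.imwrite('pics/w11.png',manip.camera('wrist'));np.savez('w11',p=o['position'],q=o['ee_rot']);cv2.imwrite('pics/s11.png',manip.camera('side'));cv2.imwrite('pics/t11.png',manip.camera('top'))"
```

```text
clock: 18.27
position: [0.5205, -0.1835, 0.228]
ee_rot: [0.769, 0.602, -0.168, 0.138]
ft_force: [-0.5, -0.6, -0.8]
grip_width: 0.774
t 18.275 q [ 0.47  0.25 -0.55  1.68  0.55  1.42 -0.45] p [ 0.5205 -0.1835  0.228 ] f [-0.5 -0.6 -0.8] g 0.774
[[ 0.22   0.971 -0.093]
 [ 0.879 -0.238 -0.414]
 [-0.424  0.009 -0.906]]
```

View pics/w11.png

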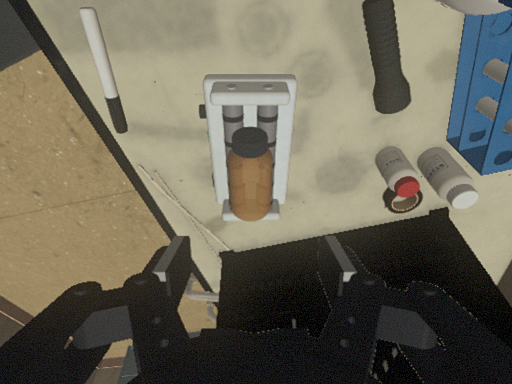

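View pics/s11.png

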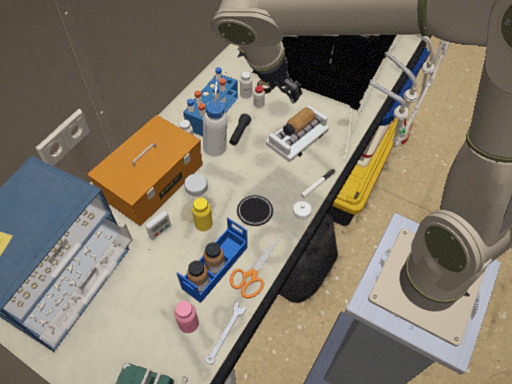

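```bash
python3 - <<'E'
from lay import *
c=manip.calibration('wrist');d=np.load('w11.npz');T=wristT(dict(position=d['p'],ee_rot=d['q']),c)
mx=np.array([my[1],-my[0],0])
for n,p,z in (('capTopEdge',(250,130),.0925),('cap low',(250,158),.075),('block+ top centre',(251,98),.058),('side L',(228,190),.075),('side R',(273,190),.075),('sideL2',(228,160),.075),('sideR2',(272,160),.075),('block-',(251,211),.058),('base',(251,219),.06),('base',(251,219),.075)):
    P=plane(c,p,z,T)-ctr;print(n,(P@mx).round(4),(P@my).round(4))
cs=manip.calibration('side');s=cv2.imread('pics/s11.png');cv2.imwrite('pics/s11z.png',cv2.resize(s[95:165,255:340],None,fx=8,fy=8,interpolation=2))
E
```

```text
capTopEdge -0.0001 0.0687
cap low -0.0003 0.0262
block+ top centre 0.0009 0.0839
side L -0.0256 -0.0178
side R 0.0259 -0.018
sideL2 -0.0234 0.0238
sideR2 0.0228 0.0237
block- 0.0006 -0.0687
base 0.0006 -0.0818
base 0.0006 -0.066
```

View pics/s11z.png

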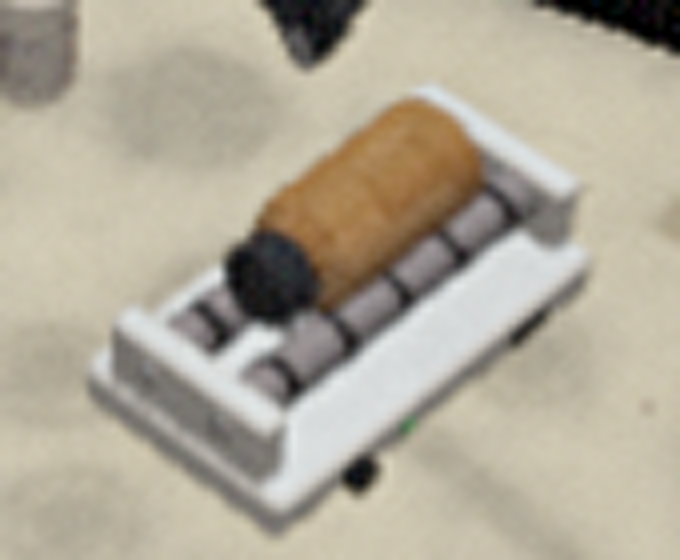

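```bash
python3 - <<'E'
from lay import *
cs=manip.calibration('side');ct=manip.calibration('top');mx=np.array([my[1],-my[0],0])
for n,p,z in (('capend',(268,278),.075),('block+',(202,372),.058),('block-',(500,140),.058),('body/base near edge',(475,150),.075)):
    P=plane(cs,(255+p[0]/8,95+p[1]/8),z)-ctr;print(n,(P@mx).round(4),(P@my).round(4))
a,b=np.load('w9.npz'),0
E
```

```text
capend -0.004 0.0492
block+ -0.0083 0.087
block- -0.0078 -0.0774
body/base near edge -0.0143 -0.0524
```

```bash
python3 -c "
from workcell import manip
print(manip.hand_in(), manip.get_obs()['clock'])"
```

```text
the job is handed in; nothing more can be done
the job is handed in; nothing more can be done
```

I handed the job in after about 18.4 s of the 67 s, with the full bottle lying on the mixer. The hand-in gave no verdict.

- **Finding the full bottle:** The first bottle I lifted, in the carrier cell nearest the mat, pulled about 5.4 N on the wrist (about 0.55 kg). That is in the range given for the full bottle, so I left the other two in the carrier and never lifted them to compare.
- **On the mat:** I stood it on the mat and let go. Before I took it again, the cameras showed it upright, within about 2 mm of the mat's centre.
- **On the mixer:** I took it round its body with the tool tilted and laid it in the roller valley, cap towards the mat. I let go only after feeling it touch the rollers.
- **Last checks:**
  - **Position:** In the wrist view the bottle was within about 1 mm of the centre line and parallel to the rollers.
  - **Along the rollers:** The middle came out about 5 to 10 mm off the mixer's centre, against 40 mm allowed. Cruder readings of the two ends disagreed by up to about 20 mm.
  - **Sideways:** The side camera read the whole mixer about 8 mm off to one side and the bottle's cap end 4 mm off. I took that as camera and picking error, because the wrist view is closer.
  - **Everything else:** The two empties still stood in the carrier. The bystanders I could see had not moved visibly, though I did not measure them. The gripper was well clear.

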